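# Seat a test cassette in the reader's corner recess and start the reading

### The job

The test cassette on the reader's metal deck is to be read. Without picking it up, push it with the fingertips back against the guide rail and keep it against the rail while you slide it along to the left, until it drops flat into the recess in the corner. Then push the reading head along its rod to the right, fully home over the cassette, and only then press the start key fully down and let it go; leave the other things on the bench where they are.

Things in the scene. Friction and masses are not known exactly. Their poses are not given: they have to be found in the camera images.
- reader: Fixed reader, 328 x 160 mm. Origin on the bench, x away from the robot, y left, z up; may be turned. Numbers (mm) in this frame: grey metal deck, top z 22, x -75 to 5, y -150 to 170; front face of the steel guide rail at x 5, 6 mm above the deck, y -146 to 64. Behind it a guide rod (x 26, z 34, end blocks to z 44, y -25 to 171) and a white housing (x 38 to 80, top z 46) with display and key
- cassette: White flat plastic test cassette, 37 wide (x), 62 long (y), 5 mm thick, 12 to 21 g. Origin: centre of its underside, z up. Starts loose on the right-hand part of the deck, its length roughly along the rail (up to 20 degrees off), 0 to 3 cm from it; the only cassette on the reader. Slides on the deck under a light fingertip press on top, or pushed at its edges
- seat (a point): Middle of the recess floor (reader x -14.5, y 26.25, z 18), axes as the reader's. Black-floored recess in the deck, 4 mm deep, 39 (x) by 64.5 mm (y), reader x -34 to 5 (the rail is its back wall), y -6 (right edge, a step the cassette slides over) to 58.5 (end stop). Seated, the cassette's origin lies here, its 62 mm along y, its top 1 mm above the deck
- rail_end (a point): The corner: the face of the guide rail meets the end stop, at deck height (reader x 5, y 58.5, z 22), axes as the reader's. The end stop stands 2.5 mm above the deck, 5 mm thick
- head (a joint): Reading head: hollow grey hood on the guide rod, 76 long (y), reader x -48 to 18, block behind to x 37, top 40 mm above the deck. Metres: 0 = parked far left (middle at reader y 130 mm), grows to the right, 0.104 = home against its stop, over the recess. Stays where left; takes about 2 N. End walls pass 3 mm above the deck: clears a seated cassette, hits one lying on the deck
- head_push (a point): Centre of the flat outer face of the head's left end wall (moves with the head), 20 mm above the deck; the wall is 66 mm deep (x) and reaches from 3 to 40 mm above the deck. Push here towards the reader's -y
- key (a joint): Start key: travel in m, 0 = up, 0.005 = fully down; springs back up by itself; fully down takes about 5 N. Pressed straight down
- key_top (a point): Centre of the top of the start key (round, black, 22 mm across, on the right-hand part of the white housing behind the rail, at reader x 59, y -115, z 59.5 mm when up); moves with the key. A 38 mm wide collar round it stays 9 mm lower
- dropper: White transfer pipette, 142 mm long, 12 mm high, lying on the bench in front of the reader, to be left alone. Origin at the centre of its underside
- amber_bottle: Small amber bottle with black cap, 34 mm across, 66 mm tall, standing on the bench to the left of the reader, to be left alone. Origin at the centre of its underside
- cap: Screw cap, 34 mm across, 13 mm high, on the bench to the right of the reader, to be left alone
- pen: Fine pen, 143 mm long, 11 mm high, lying on the bench to the left in front, to be left alone
- test_cassette_2: Another white cassette, 37 x 62 x 6 mm, waiting on the bench to the right, to be left alone
- test_cassette_3: Another white cassette, waiting on the bench to the right, to be left alone
- test_cassette_4: Another white cassette, waiting on the bench to the right, to be left alone
Things that resemble listed ones, but are neither listed nor needed, are in the scene too. Leave any orange or yellow look-alike of the cassette alone.

How it is judged (in metres and radians):
On the way, in this order (a step that is already met when the one before it is completed fails the run):
1. the cassette lies along the guide rail, touching it, still on the deck short of the recess (x of cassette in the frame of reader above -0.0165 m and angle between the y axis of cassette and the y axis of reader, either way round below 0.08 rad and y of cassette in the frame of reader below -0.037 m and z of cassette in the frame of reader above 0.02 m), for 0.05 s.
2. the cassette lies flat in the corner recess (x of cassette in the frame of seat between -0.0025 and 0.0025 m and y of cassette in the frame of seat between -0.003 and 0.003 m and z of cassette in the frame of seat below 0.0015 m and angle between the y axis of cassette and the y axis of reader, either way round below 0.05 rad), for 0.2 s.
3. the reading head is fully home over the seated cassette (all of step 2 and value of joint head above 0.1 m), for 0.2 s.
4. the start key is pressed fully down (value of joint key above 0.004 m and value of joint head above 0.1 m), for 0.05 s.
At the end, for the whole second after the job is handed in: Cassette flat in the recess: centre within 2.5 mm across and 3 mm along the rail, underside within 1.5 mm of the floor, within 0.05 rad of the rail, at rest; head within 4 mm of its home stop; key pressed at least 4 mm with the head home, and up again (all of step 3 and value of joint key below 0.001 m and linear speed of cassette below 0.01 m/s); the robot touches nothing.
It fails at once if the cassette is lifted more than 8 mm off the deck (z of cassette in the frame of reader above 0.03 m).
It fails at once if the cassette stands more than 6 mm off the rail on its way along to the recess (past the middle of the loading deck) (y of cassette in the frame of reader above -0.045 m and x of cassette in the frame of reader below -0.0195 m).
It fails at once if the start key is pressed while the head is not home (value of joint key above 0.0025 m and value of joint head below 0.097 m).
It fails at once if something else on the bench is moved more than 15 mm (distance of any of dropper, amber_bottle, cap, pen, test_cassette_2, test_cassette_3, test_cassette_4 from where it was at the start of the episode above 0.015 m).
It also fails if it takes over 58 s, if anything falls off the work surface, if the arm or the gripper's body presses on something with over 40 N, if the wrist force passes 120 N, or if a joint passes its speed limit or range.

### The arm

A 6-joint arm with a two-finger parallel gripper is mounted at the origin on a cart in front of the work surface, level with it; the furniture and walls round the work are solid. World frame = base frame: x ahead of the robot, y to its left, z up, the work surface at z = 0. Lengths are in mm, angles in rad, forces in N, time in s.
With the tool pointing down it reaches from about 275 to 975 mm from the base axis. Payload 8.4 kg.
Tool frame: the origin (TCP) lies midway between the tips of the shut fingers; the grasp point (between the pads) lies 19 mm behind it; z points along the fingers, y is the line along which they close (so a half turn about z gives the same grasp; the last joint's range is limited). The gripper opens to 92 mm and grips with 3 to 60 N. Pads are 20 mm wide; open, the fingers measure 128 mm over their backs; the gripper's body (75 mm by 189 mm) begins 69 mm behind the grasp point.
Start: joints at [1.306, 0.353, 1.633, -0, 1.155, -0.002], TCP at [162.364, 603.544, 214.583] pointing down, gripper open.
Joint ranges: [-2.63, 2.63], [-0.92, 2.1], [0.06, 2.66], [-1.3, 4.44], [0, 2.69], [-3.02, 3.02]. Speed limits (rad/s): [2.22, 2.22, 2.79, 3.14, 3.14, 3.14].

### API

Orientations are given as [roll, pitch, yaw] about the fixed x, y, z axes, in that order (R = Rz(yaw) Ry(pitch) Rx(roll)).
In Python, from station import env, imaging gives the robot as it stands.
- The arm moves only by the tool step_arm, never from a script. Its argument "moves" is a list of rows, each a list of 3 entries, a list of its own where there are three numbers: the turn, a rotation vector about the tool's x, y, z in rad, then the shift along the tool's x, y, z in m, then the finger opening in m, from 0 to 0.0919. A call has 1 to 20 rows; each row shifts and turns the commanded pose from where the row before left it, along the tool's axes as they then stand; what a row does not reach is not made up. A row lasts 1/12 s, in which the tool goes at most 41.7 mm and 7.16 degrees, less where a joint would pass 70% of its speed; a pose out of reach is approached as far as the arm can. A call is refused whole if a number of a shift passes 0.0417 or a number of a turn 0.125, either way. A call with a gripper value outside its range is refused whole. The fingers move at their own pace and stop on an object; "newtons" is the grip in N (left out, the last holds). Time passes only in rows, so rows that do not move let the fingers close. It gives the time, the measured TCP pose, the force, the opening and the grip force at its end, in the units of the state.
- env.observe(): the state, without advancing time (a new reading comes with each control period).
- imaging.snapshot(name): name is "scene" or "top" or "wrist"; returns the picture (420x560x3 uint8, blue, green, red); there is no depth.
- imaging.camera_model(name): a dict with "camera_matrix" (3x3 intrinsics, pixels), "k1" (the pictures are not rectified: a ray, as slopes to the right and down, at radius r is drawn at 1 + k1 r^2 times it, then the intrinsics apply), "T" (4x4, takes a point from camera to world coordinates); the wrist camera has in their place "tool_from_camera" (4x4, takes a point from camera to tool coordinates, whose origin is the TCP and whose axes are the flange's). Camera axes: x right, y down, z forward; pixel columns grow to the right and rows downward; lengths in mm; the calibration is good to about 2 mm. A picture is of the moment at which its call begins: read the wrist's pose just before it. camera_model takes no time and is no camera call.
- env.finish_job(): hands the job in; it is judged then, once.
The state is a dict: "time_s": time; "joint_positions": joint angles; "qvel": joint speeds; "effort": joint torques, N m; "eef_pos": TCP position; "tool_rot": TCP orientation; "contact_force": force on the tool from outside, world axes, zero at the start; "moment": the same for the moment, N m; "opening": finger opening in mm; "grip_force": force on a finger pad.
Only numpy, scipy, OpenCV 4.12 (cv2) and the standard library are available. Lean on these libraries where they do the work, as an engineer would, in place of code of your own. Each camera call takes 0.05 s, during which the arm holds its last target. There are 200 camera calls.

## Working session

There is one attempt and no reset: what is moved stays moved. The work goes in short steps, Python scripts to look and compute and a tool call to move; the robot and the scene stay as the last step left them, time stands still between calls to the robot, and variables do not carry over. Pictures are saved under pics/ and viewed, at most 10 in all, crops included, and the job is handed in when it is done.

Besides the shell and the picture viewer there is one more tool, called after "Call:" as name(argument=value, ...) on one line, values as JSON. step_arm: Moves the arm, as the interface text tells. Its arguments: {"type":"object","properties":{"moves":{"type":"array"},"newtons":{"type":"number"}},"required":["moves"]}

```bash
mkdir -p pics; ls
python3 - <<'E'
from station import env, imaging
import cv2
for n in("scene","top"):
    im=imaging.snapshot(n); cv2.imwrite(f"pics/{n}0.png",im)
    m=imaging.camera_model(n);print(n,m)
print(imaging.camera_model("wrist"))
print(env.observe())
E
```

```text
pics
scene {'camera_matrix': array([[480.64923072,   0.        , 276.34911552],
       [  0.        , 480.64923072, 204.35398605],
       [  0.        ,   0.        ,   1.        ]]), 'k1': -0.12608240276652655, 'T': array([[ 6.77052502e-01, -5.60624222e-01,  4.76760308e-01,
        -1.35506457e+02],
       [-7.35922979e-01, -5.19419384e-01,  4.34305044e-01,
        -5.17825514e+02],
       [ 4.15661805e-03, -6.44906183e-01, -7.64250442e-01,
         1.05873162e+03],
       [ 0.00000000e+00,  0.00000000e+00,  0.00000000e+00,
         1.00000000e+00]])}
top {'camera_matrix': array([[496.21576014,   0.        , 273.32130269],
       [  0.        , 496.21576014, 209.90951288],
       [  0.        ,   0.        ,   1.        ]]), 'k1': -0.0806282663282638, 'T': array([[-5.58031934e-03, -9.90972351e-01,  1.33950213e-01,
         3.03008876e+02],
       [-9.99983996e-01,  5.65474615e-03,  1.75192309e-04,
         4.55994720e+01],
       [-9.31065186e-04, -1.33947092e-01, -9.90988047e-01,
         1.25910617e+03],
       [ 0.00000000e+00,  0.00000000e+00,  0.00000000e+00,
         1.0000000
[... 585 characters left out ...]
.1, 'joint_positions': array([ 1.30561939e+00,  3.53569957e-01,  1.63407296e+00, -1.98942004e-05,
        1.15519121e+00, -2.41490536e-03]), 'qvel': array([-7.61908209e-06, -8.41590587e-04, -5.49035282e-04,  5.90817655e-05,
       -1.15283829e-03, -5.48495186e-04]), 'effort': array([ 1.00006549e-03, -5.94905913e+01, -3.34930766e+01,  6.98900199e-02,
        1.83439959e-02,  3.10508611e-06]), 'eef_pos': array([162.23970252, 603.1068521 , 213.93869464]), 'tool_rot': array([-3.14035113e+00,  1.51925543e-05,  2.87883868e+00]), 'contact_force': array([ 0.73482826, -0.1967    , -0.78624712]), 'moment': array([ 0.01317309, -0.0533147 ,  0.00779447]), 'grip_force': 0.0, 'opening': 91.85343381361793}
```

View pics/top0.png

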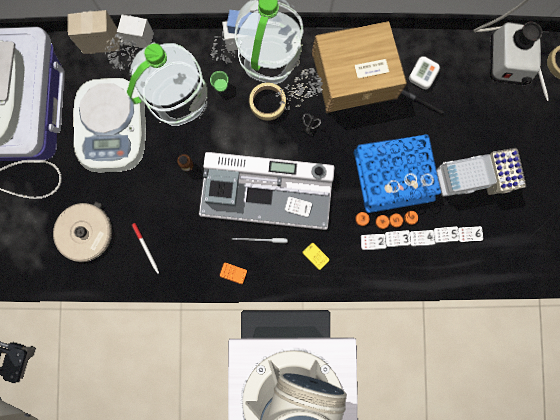

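View pics/scene0.png

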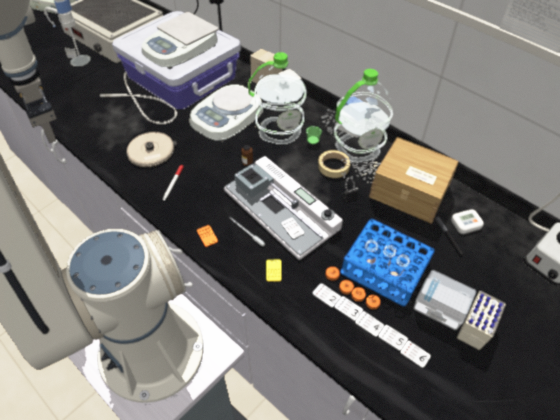

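Top view: the white cassette on the reader is at (298,206). Things that could be mistaken for it are the white numbered ones at (372..472, 240), the orange one at (233,273) and the yellow one at (316,256). I choose (298,206) because it is the only one on the deck, and I'll check that in a close crop.

```bash
cat > h.py <<'E'
import numpy as np, cv2
from station import env, imaging
from scipy.spatial.transform import Rotation as Ro
def ray(name,px,st=None):
    m=imaging.camera_model(name);K=m["camera_matrix"];p=np.atleast_2d(np.array(px,float))
    d=(p-K[:2,2])/K[0,0]; u=d.copy()
    for _ in range(20): u=d/(1+m["k1"]*(u**2).sum(1,keepdims=True))
    if name=="wrist":
        W=np.eye(4);W[:3,:3]=Ro.from_euler("xyz",st["tool_rot"]).as_matrix();W[:3,3]=st["eef_pos"];T=W@m["tool_from_camera"]
    else:T=m["T"]
    return T[:3,3],np.c_[u,np.ones(len(u))]@T[:3,:3].T
def onplane(name,px,z,st=None):
    o,d=ray(name,px,st);return o+d*((z-o[2])/d[:,2])[:,None]
E
python3 - <<'E'
import cv2
im=cv2.imread("pics/top0.png")[145:240,190:350]
cv2.imwrite("pics/c.png",cv2.resize(im,None,fx=5,fy=5,interpolation=cv2.INTER_CUBIC))
E
```

```text
(no output)
```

View pics/c.png

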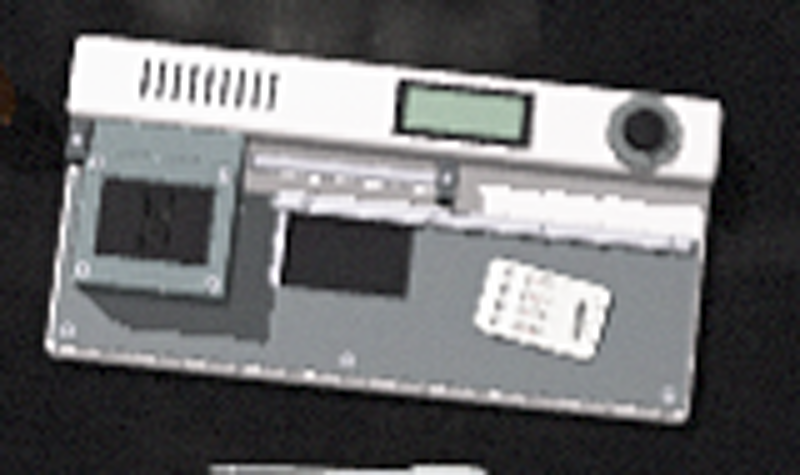

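The crop confirms the white cassette lying on the deck to the right of the recess, turned slightly. The black recess spans crop (282..413, 212..297) and the key is at (645,130).

Run:
```python
from h import *
def w(c,z): return onplane("top",np.array(c)/5.+[190-.4,145-.4],z)[:,:2]
W=np.vstack([w([[645,130]],59.5),w([[285,212],[413,225],[408,297]],22),w([[85,160]],22)[:0]])
R=np.array([[59,-115],[5,58.5],[5,-6],[-34,-6]],float)
W[:]=W
a=W-W.mean(0);b=R-R.mean(0)
th=np.arctan2((b[:,0]*a[:,1]-b[:,1]*a[:,0]).sum(),(a*b).sum())
M=np.array([[np.cos(th),-np.sin(th)],[np.sin(th),np.cos(th)]]);t=W.mean(0)-M@R.mean(0)
print("yaw",th,"t",t,"res",W-(R@M.T+t))
c=w([[492,258],[611,287],[597,358],[476,325]],27)
r=(c-t)@M;print(r,r.mean(0),r[0]-r[1],r[3]-r[2])
for p in([-14.5,26],[0,-100],[26,180]):print(M@p+t)
s=env.observe();print(Ro.from_euler("xyz",s["tool_rot"]).as_matrix().round(3))
```

```text
yaw -0.11631746633249748 t [518.04191896  54.55071156] res [[-0.85554104  0.01006174]
 [-0.63474729  1.09266538]
 [-0.21762254  0.35480435]
 [ 1.70791086 -1.45753147]]
[[  -8.49140968  -47.15155158]
 [ -16.55272705 -108.15741523]
 [ -53.08125161 -104.78722464]
 [ -43.19708427  -42.80371648]] [-30.33061815 -75.72497698] [ 8.06131737 61.00586365] [ 9.88416734 61.98350816]
[506.65733829  82.0578256 ]
[506.4363837  -44.77356318]
[564.75619386 230.31696691]
[[-0.966  0.26  -0.   ]
 [ 0.26   0.966 -0.001]
 [-0.    -0.001 -1.   ]]
```

Call:
step_arm(moves=[[[0,0,-0.073],[0,0,0],0.02],[[0,0,-0.073],[0,0,0],0.02],[[0,0,0],[-0.019,-0.0322,0],0.02],[[0,0,0],[-0.019,-0.0322,0],0.02],[[0,0,0],[-0.019,-0.0322,0],0.02],[[0,0,0],[-0.019,-0.0322,0],0.02],[[0,0,0],[-0.019,-0.0322,0],0.02],[[0,0,0],[-0.019,-0.0322,0],0.02],[[0,0,0],[-0.019,-0.0322,0],0.02],[[0,0,0],[-0.019,-0.0322,0],0.02],[[0,0,0],[-0.019,-0.0322,0],0.02],[[0,0,0],[-0.019,-0.0322,0],0.02],[[0,0,0],[-0.019,-0.0322,0],0.02],[[0,0,0],[-0.019,-0.0322,0],0.02],[[0,0,0],[-0.019,-0.0322,0],0.02],[[0,0,0],[-0.019,-0.0322,0],0.02],[[0,0,0],[-0.019,-0.0322,0],0.02],[[0,0,0],[-0.019,-0.0322,0],0.02],[[0,0,0],[-0.019,-0.0322,0],0.02],[[0,0,0],[-0.019,-0.0322,0],0.02]])

```text
time_s: 1.77
eef_pos: [434.7, -13.9, 214.6]
tool_rot: [3.141, 0.0, 3.025]
contact_force: [1.0, 1.3, 0.1]
opening: 20.0
grip_force: 0.0
```

Call:
step_arm(moves=[[[0,0,0],[0,0,0.04],0.02],[[0,0,0],[0,0,0.04],0.02],[[0,0,0],[0,0,0],0.02],[[0,0,0],[0,0,0],0.02],[[0,0,0],[0,0,0],0.02]])

```text
time_s: 2.18
eef_pos: [435.0, -11.7, 135.9]
tool_rot: [3.142, 0.0, 3.025]
contact_force: [0.0, 0.0, 0.1]
opening: 20.1
grip_force: 0.0
```

Run:
```python
from h import *
s=env.observe();np.save("s1.npy",s,allow_pickle=True);im=imaging.snapshot("wrist");cv2.imwrite("pics/w1.png",im)
print(s["time_s"],s["eef_pos"],s["tool_rot"],s["opening"])
```

```text
2.1833 [435.01400365 -11.69673099 135.85278758] [3.14153975e+00 3.48154652e-04 3.02534446e+00] 20.086186132721334
```

View pics/w1.png

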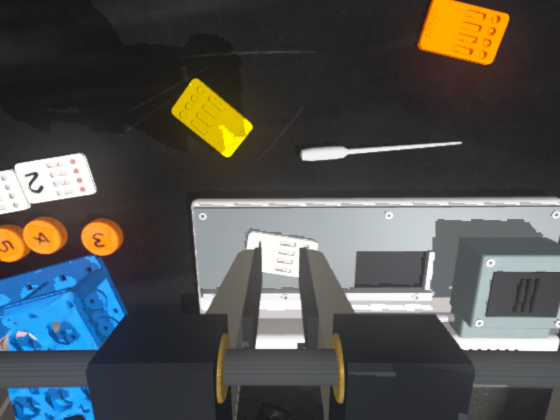

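The wrist view shows the cassette at (247..318, 232..275), the recess at (355..427, 250..288) and the reader axis-aligned in the picture. The dropper is clear at y≈150.

Run:
```python
from h import *
s=np.load("s1.npy",allow_pickle=True).item();im=cv2.imread("pics/w1.png");g=im.min(2)
M=Ro.from_euler("z",-.1163).as_matrix()[:2,:2];t=np.array([518.04,54.55])
rd=lambda p,z:(onplane("wrist",p,z,s)[:,:2]-t)@M
m=np.zeros_like(g);m[225:285,240:325]=(g[225:285,240:325]>215)*255
c=max(cv2.findContours(m,0,2)[0],key=cv2.contourArea)
print(cv2.boundingRect(c))
# front edge: topmost white pixel by column
xs=np.arange(252,316,8);fe=[[x,np.argmax(m[:,x]>0)-.5] for x in xs];print(rd(fe,27).round(1))
k=np.zeros_like(g);k[240:300,340:430]=(im.max(2)[240:300,340:430]<70)*255
b=max(cv2.findContours(k,0,2)[0],key=cv2.contourArea);x,y,w,h=cv2.boundingRect(b);print(x,y,w,h)
q=cv2.approxPolyDP(b,5,True)[:,0];print(q.tolist(),rd(q,22).round(1).tolist())
print("deck front",rd([[196,205],[380,204],[550,206]],22).round(1))
print("cass ext",rd([[247,233],[318,236]],27))
```

```text
(247, 232, 71, 45)
[[ -53.3 -100.5]
 [ -52.4  -93.5]
 [ -50.5  -86.5]
 [ -49.6  -79.5]
 [ -48.7  -72.5]
 [ -47.8  -65.5]
 [ -45.9  -58.5]
 [ -44.9  -51.4]]
356 284 54 3
[[356, 284], [409, 286]] [[0.4, -5.4], [2.2, 43.8]]
deck front [[ -75.9 -148.8]
 [ -76.9   10.3]
 [ -75.2  154.4]]
cass ext [[ -51.9254581  -104.85764582]
 [ -49.18575226  -42.78513446]]
```

Call:
step_arm(moves=[[[0,0,0],[-0.003,0,0.035],0.02],[[0,0,0],[-0.002,0,0.035],0.02],[[0,0,0],[0,0,0.025],0.02],[[0,0,0],[0,0,0.01],0.02],[[0,0,0],[0,0,0.006],0.02],[[0,0,0],[0,0,0],0.02],[[0,0,0],[0,0,0],0.02],[[0,0,0],[0,0,0],0.02]])

```text
time_s: 2.9
eef_pos: [440.8, -12.5, 25.1]
tool_rot: [3.141, 0.003, 3.025]
contact_force: [0.0, -0.4, 0.2]
opening: 19.8
grip_force: 0.0
```

Call:
step_arm(moves=[[[0,0,0],[-0.004,0,0],0.02],[[0,0,0],[-0.004,0,0],0.02],[[0,0,0],[-0.003,0,0],0.02],[[0,0,0],[-0.003,0,0],0.02],[[0,0,0],[-0.003,0,0],0.02],[[0,0,0],[-0.003,0,0],0.02],[[0,0,0],[-0.002,0,0],0.02],[[0,0,0],[-0.002,0,0],0.02],[[0,0,0],[0,0,0],0.02],[[0,0,0],[0,0,0],0.02]])

```text
time_s: 3.73
eef_pos: [463.3, -15.3, 23.5]
tool_rot: [-3.142, -0.0, 3.025]
contact_force: [-0.5, -0.2, -0.6]
opening: 20.0
grip_force: 0.0
```

Call:
step_arm(moves=[[[0,0,0],[-0.001,0,0],0.02],[[0,0,0],[-0.001,0,0],0.02],[[0,0,0],[0,0,0],0.02]])

```text
time_s: 3.98
eef_pos: [465.4, -15.6, 23.6]
tool_rot: [3.142, 0.0, 3.025]
contact_force: [0.7, 0.1, -0.7]
opening: 19.7
grip_force: 0.0
```

Call:
step_arm(moves=[[[0,0,0],[-0.001,0,0],0.02],[[0,0,0],[-0.001,0,0],0.02],[[0,0,0],[0,0,0],0.02]])

```text
time_s: 4.23
eef_pos: [467.5, -15.8, 23.6]
tool_rot: [3.142, 0.0, 3.025]
contact_force: [0.5, -0.1, -0.0]
opening: 20.2
grip_force: 0.0
```

Run:
```python
from h import *
s=env.observe();np.save("s2.npy",s,allow_pickle=True);im=imaging.snapshot("wrist");cv2.imwrite("pics/w2.png",im)
cv2.imwrite("pics/w2c.png",cv2.resize(im[100:310,160:440],None,fx=2.8,fy=2.8))
print(s["eef_pos"],s["contact_force"])
```

```text
[467.52931046 -15.83146852  23.6275442 ] [ 0.52294863 -0.12198278 -0.01523225]
```

View pics/w2c.png

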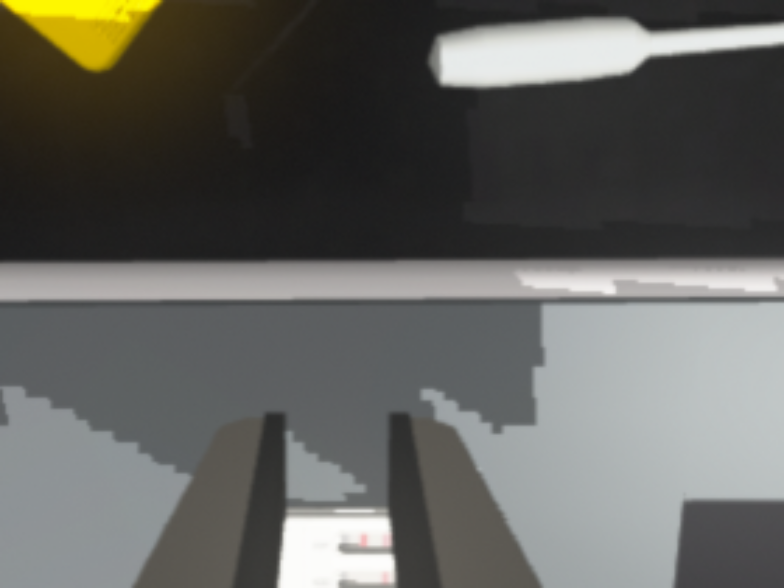

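The crop shows the cassette's front edge between the fingers at crop y≈512 (px row ~283), level, so it is squared. The recess front corner is at crop (684,500).

Run:
```python
from h import *
s=np.load("s2.npy",allow_pickle=True).item()
M=Ro.from_euler("z",-.1163).as_matrix()[:2,:2];t=np.array([518.04,54.55])
rd=lambda p,z:(onplane("wrist",p,z,s)[:,:2]-t)@M
f=lambda a:np.array(a)/2.8+[160,100]
print(rd(f([[290,513],[388,513]]),27),rd(f([[684,500]]),22),"tip",(s["eef_pos"][:2]-t)@M, rd(f([[275,413],[220,425],[400,413],[455,425]]),23.6))
```

```text
[[-32.33810471 -85.34599837]
 [-32.34784532 -66.2215146 ]] [[-32.65565666  -6.98610698]] tip [-42.00255328 -75.76718542] [[-51.96185577 -88.13313777]
 [-49.45597025 -98.81450453]
 [-51.97221386 -64.04023862]
 [-49.47582727 -53.35747037]]
```

Call:
step_arm(moves=[[[0,0,0],[-0.001,0,0],0.02],[[0,0,0],[0,0,0],0.02],[[0,0,0],[0,0,0],0.02]])

```text
time_s: 4.53
eef_pos: [468.3, -15.9, 23.6]
tool_rot: [-3.142, 0.0, 3.025]
contact_force: [0.0, 0.1, 0.8]
opening: 20.1
grip_force: 0.0
```

Call:
step_arm(moves=[[[0,0,0],[-0.001,0,0],0.02],[[0,0,0],[0,0,0],0.02],[[0,0,0],[0,0,0],0.02]])

```text
time_s: 4.78
eef_pos: [469.0, -16.1, 23.5]
tool_rot: [-3.142, -0.001, 3.025]
contact_force: [-1.1, -0.0, 0.9]
opening: 20.1
grip_force: 0.5
```

Call:
step_arm(moves=[[[0,0,0],[-0.001,0,0],0.02],[[0,0,0],[0,0,0],0.02],[[0,0,0],[0,0,0],0.02]])

```text
time_s: 5.03
eef_pos: [469.1, -16.1, 23.4]
tool_rot: [-3.141, -0.002, 3.025]
contact_force: [-5.8, -0.5, 3.0]
opening: 19.8
grip_force: 2.7
```

Call:
step_arm(moves=[[[0,0,0],[0.008,0,0],0],[[0,0,0],[0,0,-0.02],0],[[0,0,0],[-0.01,-0.023,0],0],[[0,0,0],[-0.012,-0.023,0],0],[[0,0,0],[-0.012,0,0],0],[[0,0,0],[0,0,0.01],0],[[0,0,0],[0,0,0.01],0],[[0,0,0],[0,0,0],0],[[0,0,0],[0,0,0],0]])

```text
time_s: 5.78
eef_pos: [489.5, -64.2, 22.4]
tool_rot: [3.142, -0.001, 3.025]
contact_force: [0.1, 0.3, 0.7]
opening: 0.5
grip_force: 0.2
```

Run:
```python
from h import *
s=env.observe();np.save("s3.npy",s,allow_pickle=True);im=imaging.snapshot("wrist");cv2.imwrite("pics/w3.png",im)
cv2.imwrite("pics/w3c.png",cv2.resize(im[190:400,200:480],None,fx=2.8,fy=2.8))
M=Ro.from_euler("z",-.1163).as_matrix()[:2,:2];t=np.array([519.6,54.4])
print(s["eef_pos"],(s["eef_pos"][:2]-t)@M,s["contact_force"],s["opening"])
```

```text
[489.52430614 -64.21778271  22.42126561] [ -16.10835498 -121.30641631] [0.11513357 0.25670875 0.7424503 ] 0.4879533139400394
```

View pics/w3c.png

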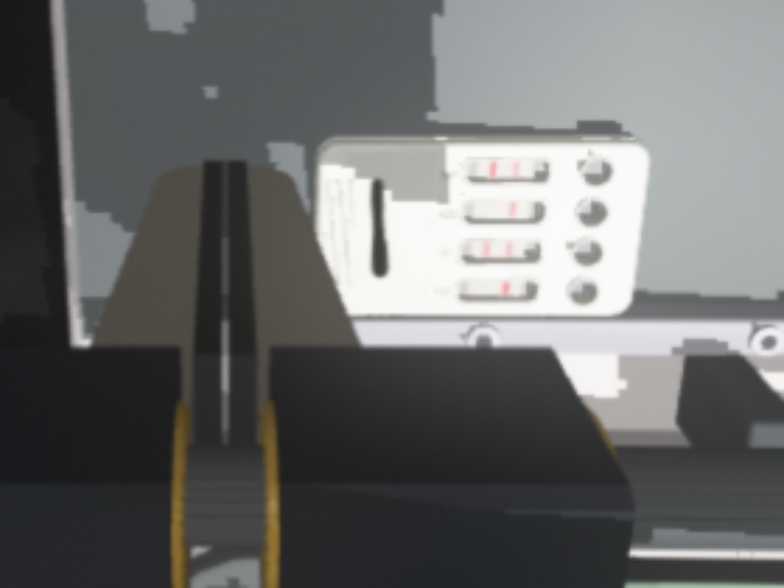

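The cassette lies flush on the rail. The shut fingertips are to its right with a gap of about 6 mm.

Call:
step_arm(moves=[[[0,0,0],[0,0.002,-0.0015],0],[[0,0,0],[0,0.003,0],0],[[0,0,0],[0,0.003,0],0],[[0,0,0],[-0.0002,0.004,0],0],[[0,0,0],[-0.0002,0.004,0],0],[[0,0,0],[-0.0002,0.004,0],0],[[0,0,0],[-0.0002,0.004,0],0],[[0,0,0],[-0.0002,0.004,0],0],[[0,0,0],[-0.0002,0.004,0],0],[[0,0,0],[-0.0002,0.004,0],0],[[0,0,0],[0,0,0],0],[[0,0,0],[0,0,0],0]])

```text
time_s: 6.83
eef_pos: [496.5, -29.0, 25.1]
tool_rot: [3.142, 0.0, 3.025]
contact_force: [-0.6, -0.4, -0.2]
opening: -0.1
grip_force: 0.0
```

Run:
```python
from h import *
s=env.observe();im=imaging.snapshot("wrist")
cv2.imwrite("pics/w4c.png",cv2.resize(im[190:400,200:480],None,fx=2.8,fy=2.8))
M=Ro.from_euler("z",-.1163).as_matrix()[:2,:2];t=np.array([519.6,54.4])
print(s["eef_pos"],(s["eef_pos"][:2]-t)@M,s["contact_force"],s["opening"])
```

```text
[496.51995508 -29.02544051  25.11828218] [-13.24361238 -85.54004517] [-0.6347536  -0.42235625 -0.23122801] -0.05035129057497941
```

View pics/w4c.png

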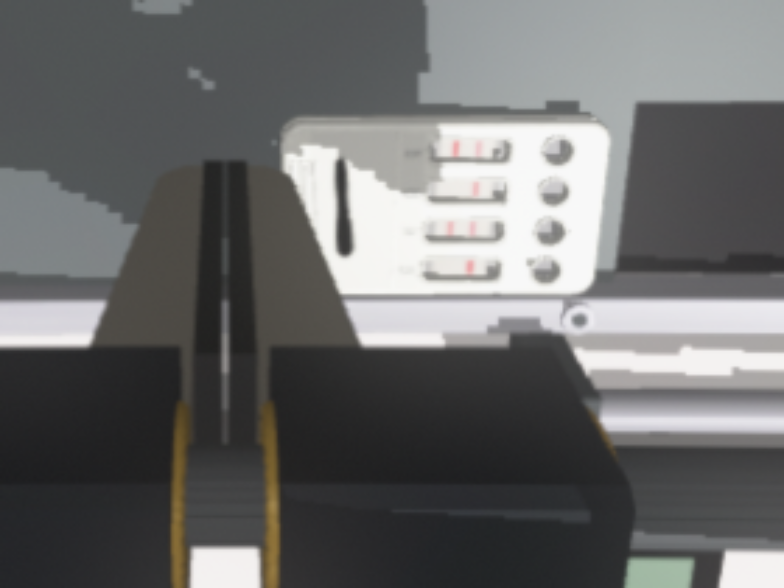

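The cassette is sliding flush along the rail; its left end is about to reach the recess edge at crop x≈620.

Call:
step_arm(moves=[[[0,0,0],[0,0.002,0.001],0],[[0,0,0],[0,0.004,0],0],[[0,0,0],[0,0.004,0],0],[[0,0,0],[-0.0001,0.004,0],0],[[0,0,0],[-0.0001,0.004,0],0],[[0,0,0],[-0.0001,0.004,0],0],[[0,0,0],[-0.0001,0.004,0],0],[[0,0,0],[-0.0001,0.004,0],0],[[0,0,0],[-0.0001,0.004,0],0],[[0,0,0],[-0.0001,0.004,0],0],[[0,0,0],[0,0.004,0],0],[[0,0,0],[0,0.004,0],0],[[0,0,0],[0,0.004,0],0],[[0,0,0],[0,0.004,0],0],[[0,0,0],[0,0.004,0],0],[[0,0,0],[0,0,0],0],[[0,0,0],[0,0,0],0]])

```text
time_s: 8.3
eef_pos: [503.2, 28.0, 24.3]
tool_rot: [-3.141, -0.001, 3.025]
contact_force: [-3.2, -1.7, 8.3]
opening: 0.4
grip_force: 3.6
```

Call:
step_arm(moves=[[[0,0,0],[0,0.003,0],0],[[0,0,0],[0,0.003,0],0],[[0,0,0],[0,0,0],0],[[0,0,0],[0,0,0],0]])

```text
time_s: 8.63
eef_pos: [503.8, 33.8, 24.3]
tool_rot: [-3.141, -0.001, 3.025]
contact_force: [-3.8, -3.3, 8.1]
opening: 0.5
grip_force: 4.3
```

Run:
```python
from h import *
s=env.observe();im=imaging.snapshot("wrist")
cv2.imwrite("pics/w5c.png",cv2.resize(im[190:400,200:480],None,fx=2.8,fy=2.8))
M=Ro.from_euler("z",-.1163).as_matrix()[:2,:2];t=np.array([519.6,54.4])
print(s["eef_pos"],(s["eef_pos"][:2]-t)@M,s["contact_force"],s["opening"])
```

```text
[503.83653289  33.80066427  24.3459981 ] [-13.26667552 -22.28934384] [-3.76694436 -3.32268861  8.06983325] 0.5058708649248723
```

View pics/w5c.png

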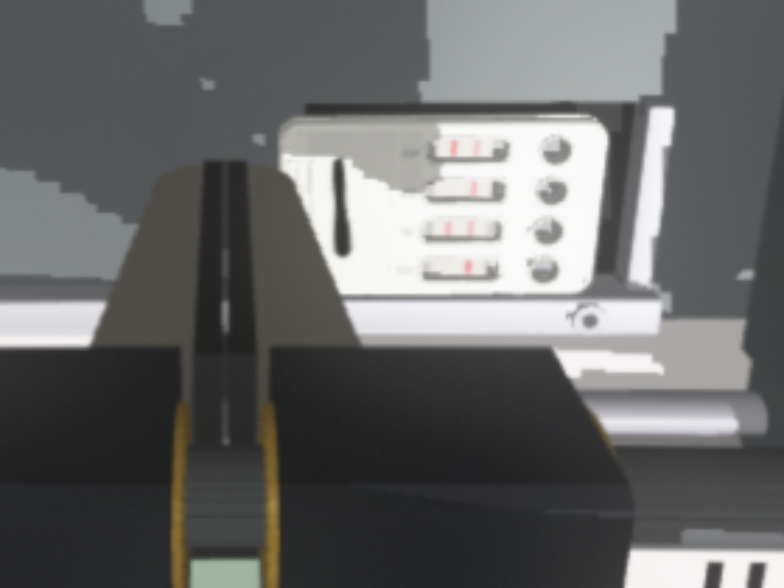

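The cassette is about 7 mm short of the end stop (the white strip at crop x≈650) and is still parallel to the rail. I'll keep pushing gently.

Call:
step_arm(moves=[[[0,0,0],[0,0.002,0],0],[[0,0,0],[0,0.002,0],0],[[0,0,0],[0,0,0],0],[[0,0,0],[0,0,0],0]])

```text
time_s: 9.02
eef_pos: [504.2, 37.8, 24.3]
tool_rot: [-3.141, -0.001, 3.025]
contact_force: [-3.7, -3.4, 7.9]
opening: 0.4
grip_force: 4.1
```

Call:
step_arm(moves=[[[0,0,0],[0,0.0015,0],0],[[0,0,0],[0,0,0],0],[[0,0,0],[0,0,0],0]])

```text
time_s: 9.27
eef_pos: [505.3, 39.7, 24.1]
tool_rot: [3.141, 0.0, 3.025]
contact_force: [0.2, -0.3, 0.7]
opening: 0.1
grip_force: 0.0
```

Call:
step_arm(moves=[[[0,0,0],[0,0.001,0],0],[[0,0,0],[0,0,0],0],[[0,0,0],[0,0,0],0]])

```text
time_s: 9.52
eef_pos: [505.3, 40.7, 24.0]
tool_rot: [3.142, 0.0, 3.025]
contact_force: [-0.0, 0.9, 0.2]
opening: 0.6
grip_force: 0.0
```

The force dropped off, so the cassette has dropped in. I'll raise the tool and look.

Call:
step_arm(moves=[[[0,0,0],[0,-0.003,-0.01],0],[[0,0,0],[0,0,-0.03],0],[[0,0,0],[0.03,0,-0.035],0],[[0,0,0],[0.03,0,-0.015],0],[[0,0,0],[0,0,0],0],[[0,0,0],[0,0,0],0]])

```text
time_s: 10.02
eef_pos: [447.9, 44.3, 112.2]
tool_rot: [3.141, 0.002, 3.025]
contact_force: [0.3, -1.0, 1.0]
opening: 0.5
grip_force: 0.0
```

Run:
```python
from h import *
s=env.observe();np.save("s6.npy",s,allow_pickle=True);im=imaging.snapshot("wrist")
cv2.imwrite("pics/w6.png",im);cv2.imwrite("pics/w6c.png",cv2.resize(im[190:400,200:480],None,fx=2.8,fy=2.8))
M=Ro.from_euler("z",-.1163).as_matrix()[:2,:2];t=np.array([519.6,54.4])
print(s["eef_pos"],(s["eef_pos"][:2]-t)@M)
```

```text
[447.9419809   44.30077309 112.18928077] [-70.00205887 -18.34605788]
```

View pics/w6c.png

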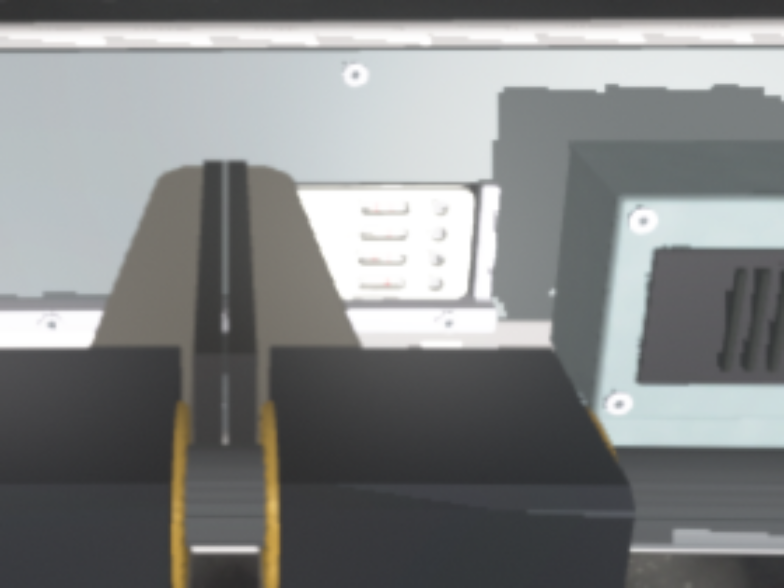

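The cassette appears flat in the recess beside the end stop. The fingers hide its right edge, so I'll check that numerically on the way left.

Call:
step_arm(moves=[[[0,0,0],[0,0.035,0],0],[[0,0,0],[0,0.035,0],0],[[0,0,0],[0,0.03,0],0],[[0,0,0],[0,0,0],0],[[0,0,0],[0,0,0],0]])

```text
time_s: 10.48
eef_pos: [460.4, 144.7, 110.0]
tool_rot: [-3.141, -0.001, 3.027]
contact_force: [0.2, -0.1, -0.2]
opening: 0.2
grip_force: 0.0
```

Run:
```python
from h import *
s=env.observe();im=imaging.snapshot("wrist");cv2.imwrite("pics/w7.png",im)
M=Ro.from_euler("z",-.1163).as_matrix()[:2,:2];t=np.array([519.6,54.4])
o=np.array([519.6,54.4])
rd=lambda p,z:(onplane("wrist",p,z,s)[:,:2]-t)@M
# project recess centre region: sample reader grid -> find white along lines
o_,_=ray("wrist",[[280,210]],s)
yy,xx=np.mgrid[200:330,60:300];P=np.c_[xx.ravel(),yy.ravel()];r=rd(P,23)
g=im.min(2)[yy,xx].ravel()
for x0 in(-28,-22,-14):
    k=np.abs(r[:,0]-x0)<.45;i=np.argsort(r[k,1]);print(x0,[(int(a),int(b)) for a,b in zip(r[k,1][i],g[k][i])if -16<a<8 or 48<a<66])
for y0 in(10,):
    k=np.abs(r[:,1]-y0)<.45;i=np.argsort(r[k,0]);print(y0,[(int(a),int(b)) for a,b in zip(r[k,0][i],g[k][i])if -42<a<-24 or -5<a<12])
print(s["eef_pos"],(s["eef_pos"][:2]-t)@M)
```

```text
-28 [(-15, 180), (-15, 180), (-14, 181), (-13, 181), (-12, 181), (-11, 181), (-10, 182), (-10, 182), (-9, 182), (-8, 181), (-7, 177), (-6, 182), (-5, 254), (-5, 255), (-4, 255), (-3, 255), (-2, 255), (-1, 255), (-1, 255), (0, 255), (0, 255), (1, 255), (2, 255), (3, 255), (3, 255), (4, 255), (5, 255), (6, 255), (7, 255), (7, 255), (48, 255), (49, 255), (50, 255), (50, 255), (51, 255), (52, 255), (53, 255), (54, 255), (54, 253), (55, 207), (56, 158), (57, 228), (58, 237), (59, 190), (59, 124), (60, 111), (61, 109), (62, 110), (63, 108), (64, 109), (64, 108), (65, 107)]
-22 [(-15, 181), (-14, 182), (-13, 182), (-13, 182), (-12, 182), (-11, 182), (-10, 183), (-9, 183), (-9, 183), (-8, 181), (-7, 163), (-6, 209), (-5, 254), (-4, 255), (-4, 254), (-3, 254), (-2, 254), (-1, 254), (0, 255), (0, 255), (0, 255), (1, 254), (2, 251), (3, 191), (4, 119), (5, 149), (5, 246), (6, 254), (7, 255), (48, 255), (49, 255), (49, 255), (50, 255), (51, 255), (52, 255), (53, 255), (53, 255), (54, 254), (55, 207), (56, 117), (57, 111), (58, 113), (58, 112), (59, 111), (60, 111), (61, 111), (62, 111), (63, 110
[... 444 characters left out ...]
(55, 115), (56, 114), (57, 114), (57, 113), (58, 113), (59, 112), (60, 112), (61, 112), (62, 111), (63, 111), (63, 110), (64, 110), (65, 108)]
10 [(-41, 182), (-40, 182), (-39, 182), (-39, 182), (-38, 182), (-38, 183), (-38, 183), (-37, 183), (-36, 184), (-35, 179), (-34, 139), (-33, 198), (-32, 224), (-31, 254), (-30, 255), (-29, 255), (-29, 255), (-28, 255), (-28, 255), (-27, 255), (-27, 255), (-26, 255), (-25, 255), (-24, 255), (-4, 255), (-3, 255), (-3, 255), (-2, 255), (-1, 255), (0, 255), (0, 255), (1, 255), (2, 255), (3, 234), (4, 168), (5, 151), (6, 159), (7, 214), (8, 249), (9, 252), (9, 252), (10, 252), (11, 252)]
[460.44081663 144.68576416 109.9509468 ] [-69.23612962  82.81114987]
```

The cassette spans y −5.5..55.5 and x −32..3.5, inside the recess outline with gaps on every side: seated. Next is the left side of the head.

Call:
step_arm(moves=[[[0,0,0],[0,0.036,0],0],[[0,0,0],[0,0.037,0],0],[[0,0,0],[0,0.037,0],0],[[0,0,0],[-0.026,0,0],0],[[0,0,0],[-0.027,0,0],0],[[0,0,0],[0,0,0],0],[[0,0,0],[0,0,0],0]])

```text
time_s: 11.12
eef_pos: [526.1, 245.3, 110.0]
tool_rot: [-3.141, -0.001, 3.023]
contact_force: [-0.4, -0.3, 0.2]
opening: 0.8
grip_force: 0.0
```

Run:
```python
from h import *
s=env.observe();im=imaging.snapshot("wrist");cv2.imwrite("pics/w8.png",im)
M=Ro.from_euler("z",-.1163).as_matrix()[:2,:2];t=np.array([519.6,54.4])
print(s["time_s"],s["eef_pos"],(s["eef_pos"][:2]-t)@M)
```

```text
11.1167 [526.05704298 245.31111283 109.99402186] [-15.73952033 190.37072755]
```

View pics/w8.png

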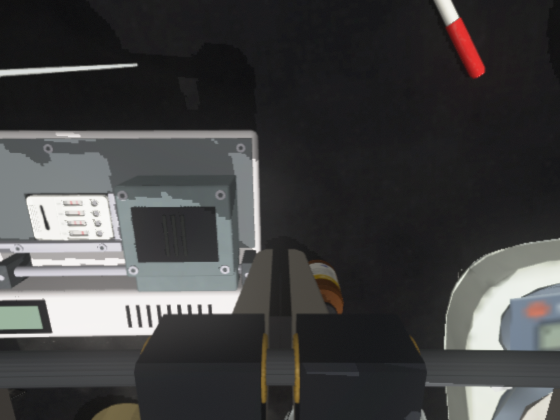

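The last view shows the cassette seated at (27..110, 195..240), the head's left wall at col ≈237, and the amber bottle near (325,285) behind the fingers. I'll check bottle clearance.

Run:
```python
from h import *
M=Ro.from_euler("z",-.1163).as_matrix()[:2,:2];t=np.array([519.6,54.4])
a=cv2.imread("pics/top0.png").astype(int);sub=a[145:180,170:200]
k=(sub[:,:,2]-sub[:,:,0]>25);y,x=np.nonzero(k);print(x.min()+170,x.max()+170,y.min()+145,y.max()+145)
c=[[x.mean()+170,y.mean()+145]]
for z in(40,66):print((onplane("top",c,z)[:,:2]-t)@M)
```

```text
177 192 154 169
[[ 44.96559348 219.82267536]]
[[ 39.44033032 214.41206338]]
```

Call:
step_arm(moves=[[[0,0,0],[0,0.003,0.01],0],[[0,0,0],[0,0,0.03],0],[[0,0,0],[0,0,0.028],0],[[0,0,0],[0,0,0],0],[[0,0,0],[0,-0.004,0],0],[[0,0,0],[0,-0.006,0],0],[[0,0,0],[0,-0.006,0],0],[[0,0,0],[0,-0.008,0],0],[[0,0,0],[0,-0.008,0],0],[[0,0,0],[0,-0.008,0],0],[[0,0,0],[0,-0.008,0],0],[[0,0,0],[0,-0.008,0],0],[[0,0,0],[0,-0.008,0],0],[[0,0,0],[0,-0.008,0],0],[[0,0,0],[0,-0.008,0],0],[[0,0,0],[0,-0.008,0],0],[[0,0,0],[0,-0.008,0],0],[[0,0,0],[0,0,0],0]])

```text
time_s: 12.67
eef_pos: [513.5, 152.7, 42.4]
tool_rot: [-3.141, -0.001, 3.024]
contact_force: [-0.3, -0.4, 0.6]
opening: 0.2
grip_force: 0.0
```

Call:
step_arm(moves=[[[0,0,0],[0,-0.004,0],0],[[0,0,0],[0,-0.004,0],0],[[0,0,0],[0,-0.003,0],0]])

```text
time_s: 12.92
eef_pos: [512.5, 143.1, 42.5]
tool_rot: [-3.141, -0.001, 3.025]
contact_force: [-0.3, 1.9, -0.0]
opening: -0.0
grip_force: 0.8
```

Call:
step_arm(moves=[[[0,0,0],[0,-0.002,0],0],[[0,0,0],[0,-0.002,0],0],[[0,0,0],[0,-0.002,0],0]])

```text
time_s: 13.17
eef_pos: [512.2, 137.4, 42.6]
tool_rot: [-3.142, -0.0, 3.025]
contact_force: [-1.4, 1.3, -0.4]
opening: 0.6
grip_force: 0.8
```

Call:
step_arm(moves=[[[0,0,0],[0,-0.0015,0],0],[[0,0,0],[0,-0.0015,0],0],[[0,0,0],[0,0,0],0]])

```text
time_s: 13.42
eef_pos: [512.1, 134.2, 42.7]
tool_rot: [-3.141, 0.0, 3.025]
contact_force: [-0.6, 0.5, -0.6]
opening: 0.6
grip_force: 0.1
```

Call:
step_arm(moves=[[[0,0,0],[0,-0.0015,0],0],[[0,0,0],[0,-0.0015,0],0],[[0,0,0],[0,0,0],0]])

```text
time_s: 13.67
eef_pos: [512.1, 132.9, 42.8]
tool_rot: [3.139, 0.001, 3.023]
contact_force: [-0.6, 11.3, -1.4]
opening: 0.1
grip_force: 5.5
```

The head is home: 11 N against the stop at the expected position. Now to the key.

Call:
step_arm(moves=[[[0,0,0],[0,0.006,0],0],[[0,0,0],[0,0,-0.03],0],[[0,0,0],[0,0,-0.04],0],[[0,0,0],[-0.012,-0.034,0],0],[[0,0,0],[-0.012,-0.034,0],0],[[0,0,0],[-0.012,-0.034,0],0],[[0,0,0],[-0.012,-0.034,0],0],[[0,0,0],[-0.012,-0.034,0],0],[[0,0,0],[-0.014,-0.03,0],0],[[0,0,0],[0,0,0.03],0],[[0,0,0],[0,0,0],0],[[0,0,0],[0,0,0],0]])

```text
time_s: 14.67
eef_pos: [561.1, -69.9, 81.7]
tool_rot: [-3.141, -0.004, 3.024]
contact_force: [0.2, 0.4, -0.2]
opening: 0.7
grip_force: 0.0
```

Run:
```python
from h import *
s=env.observe();im=imaging.snapshot("top");cv2.imwrite("pics/t9.png",im)
M=Ro.from_euler("z",-.1163).as_matrix()[:2,:2];t=np.array([519.6,54.4])
print(s["time_s"],s["eef_pos"],(s["eef_pos"][:2]-t)@M)
```

```text
14.6667 [561.13308514 -69.9395373   81.69407014] [  55.68063154 -118.68017934]
```

Call:
step_arm(moves=[[[0,0,0],[-0.002,0.0035,0.01],0],[[0,0,0],[0,0,0.009],0],[[0,0,0],[0,0,0.002],0],[[0,0,0],[0,0,0.002],0],[[0,0,0],[0,0,0.002],0],[[0,0,0],[0,0,0.001],0],[[0,0,0],[0,0,0],0]])

```text
time_s: 15.3
eef_pos: [565.0, -66.3, 56.9]
tool_rot: [3.141, -0.0, 3.025]
contact_force: [-1.6, 2.7, 3.0]
opening: 0.4
grip_force: 1.7
```

Call:
step_arm(moves=[[[0,0,0],[0,0,0.001],0],[[0,0,0],[0,0,0.001],0],[[0,0,0],[0,0,0],0]])

```text
time_s: 15.55
eef_pos: [565.2, -66.4, 54.9]
tool_rot: [3.141, 0.0, 3.025]
contact_force: [-1.2, 3.2, 3.7]
opening: 0.5
grip_force: 2.4
```

Call:
step_arm(moves=[[[0,0,0],[0,0,0.001],0],[[0,0,0],[0,0,0.0005],0],[[0,0,0],[0,0,0],0],[[0,0,0],[0,0,0],0]])

```text
time_s: 15.88
eef_pos: [565.2, -66.5, 54.7]
tool_rot: [3.141, 0.001, 3.025]
contact_force: [-6.0, 3.1, 18.5]
opening: 0.2
grip_force: 9.5
```

The key has bottomed out: 18 N at z 54.7, which is 5 mm of travel. Releasing and retreating.

Call:
step_arm(moves=[[[0,0,0],[0,0,-0.01],0],[[0,0,0],[0,0,-0.03],0],[[0,0,0],[0,0,-0.04],0],[[0,0,0],[0.035,0,-0.02],0],[[0,0,0],[0.04,0,0],0],[[0,0,0],[0.04,0,0],0],[[0,0,0],[0,0,0],0],[[0,0,0],[0,0,0],0],[[0,0,0],[0,0,0],0]])

```text
time_s: 16.63
eef_pos: [452.0, -53.5, 153.8]
tool_rot: [-3.141, 0.002, 3.025]
contact_force: [0.8, -0.4, -0.3]
opening: 0.3
grip_force: 0.0
```

Run:
```python
from h import *
s=env.observe();im=imaging.snapshot("top");cv2.imwrite("pics/t10.png",im)
M=Ro.from_euler("z",-.1163).as_matrix()[:2,:2];t=np.array([519.6,54.4])
# grey-green head hood top (z 62): left/right extents along reader x=-30 line
w=np.array([[-30,y] for y in range(-60,180,3)])@M.T+t
m=imaging.camera_model("top");T=np.linalg.inv(m["T"])
p=np.c_[w,np.full(len(w),62),np.ones(len(w))]@T.T;u=p[:,:2]/p[:,2:3];u*=1+m["k1"]*(u**2).sum(1,keepdims=True)
px=(u*m["camera_matrix"][0,0]+m["camera_matrix"][:2,2]).round().astype(int)
print([(y,*map(int,im[b,a])) for y,(a,b) in zip(range(-60,180,3),px)])
print(s["time_s"],s["eef_pos"],s["contact_force"])
```

```text
[(-60, 152, 149, 145), (-57, 155, 152, 149), (-54, 98, 95, 91), (-51, 68, 62, 61), (-48, 69, 63, 62), (-45, 70, 62, 63), (-42, 73, 68, 67), (-39, 69, 68, 66), (-36, 72, 68, 64), (-33, 71, 66, 65), (-30, 70, 63, 65), (-27, 73, 68, 69), (-24, 127, 128, 125), (-21, 128, 125, 126), (-18, 88, 83, 80), (-15, 82, 80, 78), (-12, 151, 151, 140), (-9, 170, 166, 156), (-6, 171, 170, 159), (-3, 174, 173, 162), (0, 44, 43, 46), (3, 46, 44, 47), (6, 51, 52, 50), (9, 49, 48, 47), (12, 48, 50, 49), (15, 52, 47, 50), (18, 46, 44, 44), (21, 47, 46, 48), (24, 43, 39, 40), (27, 46, 43, 46), (30, 40, 37, 40), (33, 47, 45, 49), (36, 54, 48, 52), (39, 51, 51, 51), (42, 54, 52, 55), (45, 47, 47, 48), (48, 51, 48, 52), (51, 42, 41, 44), (54, 164, 165, 152), (57, 168, 164, 155), (60, 170, 166, 156), (63, 157, 153, 147), (66, 160, 156, 152), (69, 156, 153, 151), (72, 157, 151, 148), (75, 158, 155, 150), (78, 158, 156, 153), (81, 157, 153, 149), (84, 156, 153, 150), (87, 160, 157, 152), (90, 157, 153, 149), (93, 158, 155, 152), (96, 159, 156, 152), (99, 158, 155, 150), (102, 158, 157, 151), (105, 161, 158, 155), (108, 158, 154, 152), (111, 161, 157, 154), (114, 159, 157, 153), (117, 159, 158, 156), (120, 157, 156, 152), (123, 162, 158, 154), (126, 160, 157, 152), (129, 160, 157, 153), (132, 160, 159, 155), (135, 161, 158, 156), (138, 159, 157, 152), (141, 160, 157, 154), (144, 161, 157, 153), (147, 162, 157, 155), (150, 161, 158, 155), (153, 161, 157, 155), (156, 158, 155, 153), (159, 156, 153, 150), (162, 159, 154, 154), (165, 72, 72, 72), (168, 34, 30, 34), (171, 32, 32, 33), (174, 46, 44, 42), (177, 32, 32, 34)]
16.6333 [451.9949003  -53.49021447 153.81229056] [ 0.80718297 -0.42823324 -0.31812391]
```

The head spans y −12..63, so its middle is at about 26: home.

```bash
python3 -c "
from station import env
print(env.finish_job())"
```

```text
the job is handed in; nothing more can be done
None
```

The cassette is seated in the recess, the reading head is home over it, and the start key was pressed fully down and released. I handed the job in at about 17 s; the hand-in returned no verdict.

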